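# Close the filter checker's drawer and hold a filter plate up for reading

## Robot

A 6-joint arm with a two-finger parallel gripper is mounted at the origin on the work surface. World frame = base frame: x ahead of the robot, y to its left, z up, the work surface at z = 0. Lengths are in m, angles in rad, forces in N, time in s.
With the tool pointing down it reaches from about 0.25 to 0.775 m from the base axis. Payload 4 kg.
Tool frame: the origin (TCP) lies midway between the tips of the shut fingers; the grasp point (between the pads) lies 19 mm behind it; z points along the fingers, y is the direction in which the jaws open and shut (so a half turn about z gives the same grasp; the last joint's range is limited). The gripper opens to 94 mm and grips with 3 to 60 N. Pads are 16 mm wide; open, the fingers measure 119 mm over their backs; the gripper's body (75 mm by 177 mm) begins 78 mm behind the grasp point.
Start: joints at [1.211, 0.087, 1.371, -0, 1.684, -0.103], TCP at [0.14, 0.532, 0.206] pointing down, gripper open.
Joint ranges: [-3.1, 3.1], [-0.76, 2.03], [0.27, 2.55], [-1.08, 4.22], [0.17, 2.65], [-2.57, 2.57]. Speed limits (rad/s): [2.79, 2.79, 3.14, 3.14, 3.14, 3.14].

## Interface

Orientations are given as [roll, pitch, yaw] about the fixed x, y, z axes, in that order (R = Rz(yaw) Ry(pitch) Rx(roll)).
In Python, from bench import robot gives the robot as it stands.
- The arm moves only by the tool carry_out, never from a script. Its argument "deltas" is text: rows parted by semicolons, each of 7 numbers parted by spaces: the shift along the tool's x, y, z in mm, then the turn, a rotation vector about the tool's x, y, z in rad, then the closure, from 0 (fully open) to 1 (shut). A call has exactly 8 rows; each row is the pose to reach, as a shift and turn from the pose commanded when the call began, along the tool's axes at that moment; what a row does not reach only later rows make up. A row lasts 1/12 s, in which the tool goes at most 41.7 mm and 7.16 degrees, less where a joint would pass 70% of its speed; a pose out of reach is approached as far as the arm can. A call with a gripper value outside its range is refused whole. The fingers move at their own pace and stop on an object; the grip force is fixed at half the most. Time passes only in rows, so rows that repeat a pose let the fingers close, or fill a call up. It gives the time, the measured TCP pose, the force and the opening at its end, in the units of the state.
- robot.get_obs(): the state, without advancing time (a new reading comes with each control period).
- robot.snapshot(name): name is "scene" or "top" or "wrist"; returns a dict with "pixels" (420x560x3 uint8, red, green, blue), "range_z" (420x560 float32, m along the optical axis (not along the pixel's ray), 0 where there is no reading), "camera_matrix" (3x3 intrinsics, pixels), "rvec" (rotation vector, rad) and "tvec" (3), from world to camera coordinates, as OpenCV has them. Camera axes: x right, y down, z forward; pixel columns grow to the right and rows downward; lengths in m; the calibration is good to about 2 mm. A picture is of the moment at which its call begins.
- robot.close_job(): hands the job in, once; it reports no verdict.
Trained networks look in a picture, given as the dict that the camera call returned (one of the last four; its "shot" number tells which), for a name from the list of things; names that differ only in an ending like _2 or _b are one class to them, and where a whole thing is asked for, a point or a joint stands for the part that bears it (a point fixed in the world has none). Each returns a list of dicts, best first, with "p" (0 to 1); they miss things now and then, are a little off and sometimes report something else, mostly with a low value. They report only what shows in the picture. A call takes as long as a camera call. They do not tell look-alikes from the thing itself.
- robot.look_for(picture, thing): "at" ([x, y, z] in m, in the coordinates of the camera as it stood for that picture, good to about 4 mm: the middle of the surface that is visible of it).
- robot.place_of(picture, thing): "at" ([x, y, z] in m, in the coordinates of the camera as it stood for that picture, good to about 4 mm: a listed point, or the origin of a listed thing).
The state is a dict: "time": time; "joint_positions": joint angles; "qvel": joint speeds; "joint_torque": joint torques, N m; "tool_pos": TCP position; "ee_rot": TCP orientation; "wrist_force": force on the tool from outside, world axes, zero at the start; "wrist_torque": the same for the moment, N m; "width": finger opening in m.
Only numpy, scipy, OpenCV 4.12 (cv2) and the standard library are available. Lean on these libraries where they do the work, as an engineer would, in place of code of your own. Each camera call takes 0.05 s, during which the arm holds its last target.

## Task

The filter checker reads only with its drawer shut, so first push the open drawer straight home until it clicks in and sits flush. Then take the amber filter plate that lies label up (with the frosted end pointing away from you, the small corner notch is on the right; the face-down spare has it on the left), gripping it by the amber part keeping your fingers off the frosted end. Finish while still holding it level, label up, the middle of its frosted end about 4 cm above the centre of the checker's green reading square and that end pointing straight at the camera post; leave the spare and the small red-capped jar where they are.

Things in the scene. Friction and masses are not known exactly. Their poses are not given: they have to be found in the camera images.
- checker: Cream box, fixed, 200 mm deep (x), 220 wide (y), 80 high, open drawer in its front. Origin: underside, middle of the front. Its x axis runs level from the front towards the back, y to the left, z up. A camera post (18 mm thick) stands on the deck 180 mm behind the front, with a black camera head between 125 and 200 mm behind the front and 205 to 265 mm above the table; the rest of the deck (80 mm above the table) is flat.
- checker_square (a point): Centre of the green 34 mm reading square (black border) on the checker's deck: 75 mm behind the front, on the middle line, 80 mm above the table. Axes as the checker's.
- checker_drawer (a joint): How far the drawer is out, m: 0 is home, up to 0.1. It slides along the checker's x axis; pushing towards the checker's +x closes it. Sliding friction about 1.5 N; over the last 14 to 6 mm a ball catch resists with up to about 5 N more, and past it pulls the drawer in; a hard stop at 0.
- drawer_front (a point): Middle of the outer face of the drawer's flat white front panel (12 mm thick, 214 mm wide, 64 high, from 9 to 73 mm above the table); moves with the drawer; 41 mm above the table. Flush with the checker's front when home.
- pad: Blue pad, fixed, 200 x 270 mm, 4 mm thick (top 4 mm above the table), on which both plates lie flat. Origin: middle of its underside.
- plate: The filter plate to take, lying label up: 84 mm long (x), 34 wide (y), 8 thick, about 60 g. Origin: middle of its underside. x points to the frosted end, z out of the label side. Amber from x = -42 to +16 mm, frosted white from +16 to +42 mm, with dark bars on the label side. Notch 8 x 8 mm in the corner at +x, -y.
- plate_label (a point): Middle of the frosted end on the label side: 29 mm from the plate's origin along x, 8 mm above its underside. Axes as the plate's.
- spare: Spare plate lying face down, same size, frosted end also at its +x but no bars visible and the notch at +x, +y; to be left alone. Its middle lies 120 to 155 mm from that of the other plate. Origin: middle of its lower side.
- vial: Small jar with a red cap, 40 mm across, 50 high, between the checker and the pad. Leave alone. Origin: middle of its underside.
Not all that is in view belongs to the job. Leave any purple, turquoise or yellow look-alike of the plate alone.

How it is judged:
By the outcome, as a careful person would: the job done as asked, in the order asked, and still so for the second after the job is handed in, while the arm keeps its last pose, push and grip.
It also fails if it takes over 56 s, if anything falls off the work surface, if the arm or the gripper's body presses on something with over 40 N, if the wrist force passes 120 N, or if a joint passes its speed limit or range.

## Working session

There is one attempt and no reset: what is moved stays moved. The work goes in short steps, Python scripts to look and compute and a tool call to move; the robot and the scene stay as the last step left them, time stands still between calls to the robot, and variables do not carry over. Pictures are saved under pics/ and viewed, and the job is handed in when it is done.

Besides the shell and the picture viewer there is one more tool, called after ">>>" as a command line: name --argument value ..., lists and objects as JSON in quotes. carry_out: Moves the arm, as the interface text tells. Its arguments: {"type":"object","properties":{"deltas":{"type":"string"}},"required":["deltas"]}

```bash
ls; mkdir -p pics
cat > h.py <<'E'
import numpy as np, cv2
from bench import robot
from scipy.spatial.transform import Rotation as Rn
def snap(n,f):
    s=robot.snapshot(n); cv2.imwrite('pics/'+f,s['pixels'][:,:,::-1]); return s
def c2w(s,p):
    R=cv2.Rodrigues(np.array(s['rvec'],float))[0]; return R.T@(np.array(p)-np.array(s['tvec']).ravel())
def px(s,u,v,z=None):
    K=np.array(s['camera_matrix']); r=np.linalg.inv(K)@[u,v,1]
    if z is None: return c2w(s,r*s['range_z'][int(round(v)),int(round(u))])
    o=c2w(s,[0,0,0]); d=c2w(s,r)-o; return o+d*(z-o[2])/d[2]
def proj(s,p):
    K=np.array(s['camera_matrix']);return cv2.projectPoints(np.array(p,float).reshape(-1,3),np.array(s['rvec'],float),np.array(s['tvec'],float),K,None)[0].reshape(-1,2)
E
python3 - <<'E'
from h import *
for n in('scene','top'):
    s=snap(n,n+'1.png')
    for t in ('checker','checker_square','drawer_front','pad','plate','plate_label','spare','vial'):
        print(n,t,[(round(d['p'],2),c2w(s,d['at']).round(3),proj(s,c2w(s,d['at'])).round()) for d in robot.place_of(s,t)[:3]])
print(robot.get_obs())
E
```

```text
pics
scene checker [(0.97, array([ 0.574,  0.223, -0.002]), array([[420., 279.]]))]
scene checker_square [(0.73, array([0.645, 0.225, 0.08 ]), array([[423., 279.]]))]
scene drawer_front [(0.89, array([0.512, 0.22 , 0.038]), array([[429., 245.]]))]
scene pad [(0.61, array([ 0.559, -0.229,  0.   ]), array([[233., 215.]]))]
scene plate [(0.77, array([ 0.784, -0.214,  0.003]), array([[186., 284.]])), (0.73, array([ 0.532, -0.439, -0.003]), array([[170., 189.]])), (0.63, array([ 0.733, -0.389, -0.001]), array([[134., 244.]]))]
scene plate_label [(0.92, array([ 0.744, -0.364,  0.006]), array([[140., 248.]])), (0.91, array([ 0.591, -0.263,  0.012]), array([[214., 216.]])), (0.73, array([ 0.803, -0.24 ,  0.006]), array([[169., 285.]]))]
scene spare [(0.82, array([ 0.561, -0.16 ,  0.004]), array([[258., 222.]]))]
scene vial [(0.97, array([ 0.644,  0.005, -0.001]), array([[310., 270.]]))]
top checker [(0.57, array([ 0.576,  0.225, -0.004]), array([[173., 210.]]))]
top checker_square [(0.69, array([0.649, 0.224, 0.085]), array([[167., 177.]])), (0.16, array([ 0.563, -0.156,  0.006]), array([[31
[... 697 characters left out ...]
04]), array([[254., 187.]]))]
{'time': 0.9, 'joint_positions': array([ 1.21092545e+00,  8.71908672e-02,  1.37068960e+00,  2.15775624e-05,
        1.68361097e+00, -1.03088994e-01]), 'qvel': array([-0.00166441,  0.00033376,  0.00130285, -0.00205114, -0.00036984,
       -0.00063409]), 'joint_torque': array([-6.37686353e-04, -3.40027893e+01, -3.02603102e+01,  7.17627606e-02,
        2.35616992e-02, -2.89464435e-05]), 'tool_pos': array([0.13968113, 0.53198692, 0.20551616]), 'ee_rot': array([ 3.14148977e+00, -1.09107814e-05,  2.88481320e+00]), 'wrist_force': array([-0.73801156,  0.07352152, -0.85097734]), 'wrist_torque': array([-0.00186969, -0.0212837 ,  0.02441361]), 'width': 0.09392525758640657}
```

View pics/scene1.png

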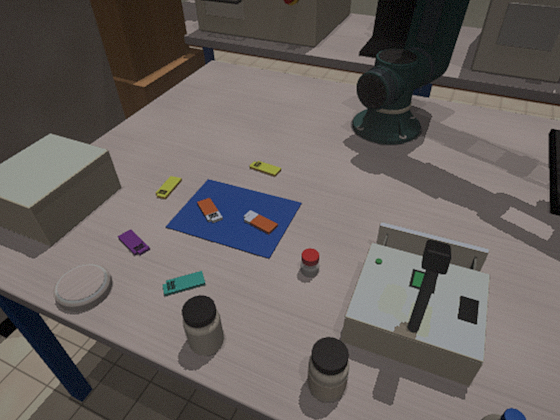

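View pics/top1.png

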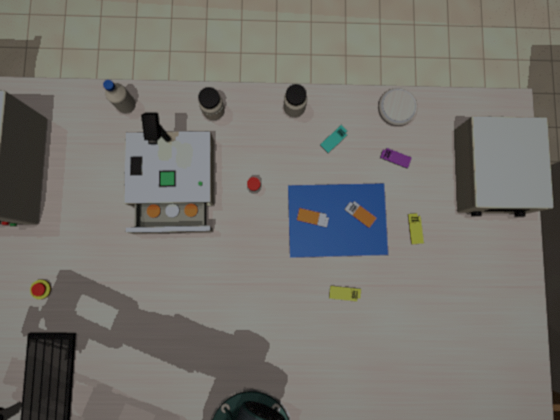

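Run:
```python
import cv2
a=cv2.imread('pics/top1.png')[170:260,285:395]; cv2.imwrite('pics/crop1.png',cv2.resize(a,None,fx=6.5,fy=6.5,interpolation=cv2.INTER_CUBIC))
```

```text
(no output)
```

View pics/crop1.png

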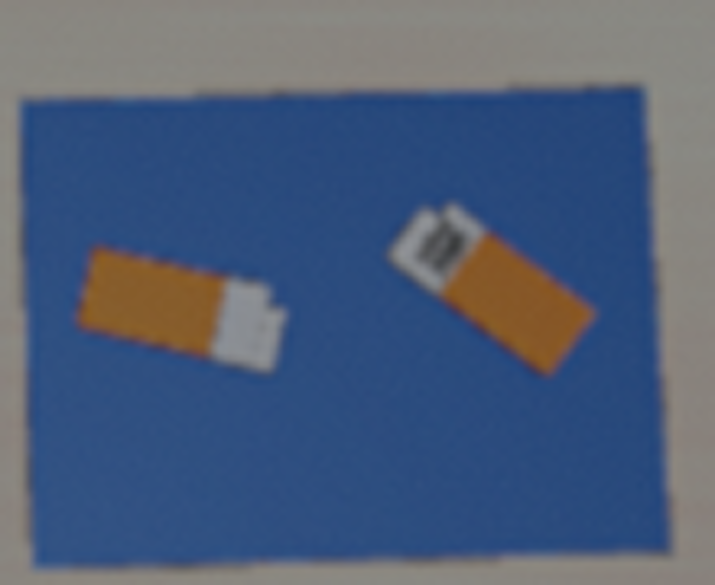

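Candidates in the top view: the amber plate with dark bars at (361,214), the amber plate without bars at (313,217), and the look-alikes: yellow (345,293) and (416,228), purple (395,158) and turquoise (334,138). In the crop, the (361,214) plate shows bars and has its notch on the right when the frosted end points away. I choose that one. (313,217) is the spare, with its notch on the left and no bars.

Next I'll measure the plate, checker yaw and post.

```bash
python3 - <<'E'
from h import *
for n in('top','scene'):
    s=robot.snapshot(n); im=s['pixels']; hsv=cv2.cvtColor(im,cv2.COLOR_RGB2HSV)
    # plate amber mask
    m=cv2.inRange(hsv,(3,110,60),(18,255,255)); 
    nl,lab,st,ce=cv2.connectedComponentsWithStats(m)
    for i in range(1,nl):
        if st[i,4]>30:
            v,u=np.where(lab==i); P=np.array([px(s,a,b,.012)[:2] for a,b in zip(u,v)])*1000
            r=cv2.minAreaRect(P.astype(np.float32)); print(n,ce[i].round(),st[i,4],np.round(r[0]),np.round(r[1],1),round(r[2],1))
    # blue-pad non-blue components: whole plates
    K=np.array(s['camera_matrix']); R=cv2.Rodrigues(np.array(s['rvec'],float))[0]
    vv,uu=np.mgrid[:420,:560]; Z=s['range_z']; C=np.stack([(uu-K[0,2])/K[0,0]*Z,(vv-K[1,2])/K[1,1]*Z,Z],-1)
    W=(C-np.array(s['tvec']).ravel())@R
    z=W[...,2]; near=(Z>0)&(abs(W[...,0]-.65)<.25)&(abs(W[...,1]-.22)<.2)
    d=near&(abs(z-.08)<.006); p=W[d][:,:2]*1000
    r=cv2.minAreaRect(p.astype(np.float32)); print(n,'deck',np.round(r[0]),np.round(r[1]),round(r[2],2), 'pct',np.percentile(p,[1,99],axis=0).round())
    q=W[near&(z>.10)]
    for lo,hi in((.1,.13),(.13,.16),(.16,.19),(.2,.27),(.26,.28)):
        k=q[(q[:,2]>lo)&(q[:,2]<hi)]
        if len(k): print(n,'post',lo,len(k),np.percentile(k,[5,50,95],axis=0).round(3).tolist())
    g=cv2.inRange(hsv,(45,90,40),(80,255,255)); nl,lab,st,ce=cv2.connectedComponentsWithStats(g)
    for i in range(1,nl):
        if st[i,4]>15: print(n,'green',ce[i].round(1),st[i,4],px(s,*ce[i],.08).round(4))
    dp=near&(W[...,0]<.56)&(z>.06)&(z<.08); k=W[dp]
    print(n,'panel',len(k),np.percentile(k,[2,50,98],axis=0).round(3).tolist()); A=np.polyfit(k[:,1],k[:,0],1); print('panel dx/dy',A)
E
python3 - <<'E'
import cv2
a=cv2.imread('pics/top1.png')[100:245,110:225]; cv2.imwrite('pics/crop2.png',cv2.resize(a,None,fx=4,fy=4,interpolation=cv2.INTER_CUBIC))
E
```

```text
top [191. 210.] 144 [575. 174.] [35.1 34.2] 46.2
top [153. 210.] 146 [571. 274.] [35.8 32.2] 2.8
top [364. 216.] 236 [ 564. -300.] [54.9 32.4] 53.5
top [308. 216.] 235 [ 562. -145.] [55.1 32. ] 78.3
top [ 36. 289.] 38 [359. 566.] [32.  30.9] 4.7
top [556. 407.] 42 [  67. -802.] [15.  16.2] 0.1
top deck [692. 250.] [297. 377.] 86.87 pct [[515. 114.]
 [845. 335.]]
top post 0.1 399 [[0.746, 0.102, 0.1], [0.861, 0.139, 0.103], [0.882, 0.372, 0.123]]
top post 0.13 127 [[0.743, 0.22, 0.133], [0.867, 0.362, 0.14], [0.881, 0.377, 0.154]]
top post 0.16 16 [[0.744, 0.218, 0.164], [0.748, 0.22, 0.174], [0.755, 0.222, 0.189]]
top post 0.2 531 [[0.7, 0.21, 0.227], [0.729, 0.224, 0.248], [0.756, 0.241, 0.262]]
top post 0.26 62 [[0.743, 0.213, 0.26], [0.75, 0.228, 0.262], [0.755, 0.241, 0.264]]
top green [167.  178.4] 210 [0.6468 0.2243 0.08  ]
top green [ 12.5 224. ] 16 [0.5231 0.6049 0.08  ]
top panel 427 [[0.508, 0.114, 0.063], [0.516, 0.217, 0.074], [0.525, 0.32, 0.078]]
panel dx/dy [-0.04259059  0.52574435]
scene [156.  72.] 561 [ -77. -956.] [173.5 335.9] 89.0
scene [207. 206.] 207 [ 567. -298.] [56.1 33.8] 53.0
scene [264. 223.] 264 [ 567. -143.] [58.3 37. ] 78.1
scene deck [703. 211.] [370. 256.] 3.95 pct [[591. 117.]
 [883. 334.]]
scene post 0.1 434 [[0.759, 0.106, 0.1], [0.857, 0.137, 0.101], [0.885, 0.355, 0.125]]
scene post 0.13 361 [[0.758, 0.221, 0.133], [0.866, 0.357, 0.14], [0.878, 0.375, 0.156]]
scene post 0.16 167 [[0.758, 0.22, 0.162], [0.762, 0.228, 0.175], [0.764, 0.236, 0.188]]
scene post 0.2 1001 [[0.716, 0.213, 0.208], [0.76, 0.228, 0.247], [0.768, 0.243, 0.261]]
scene post 0.26 82 [[0.752, 0.214, 0.26], [0.756, 0.229, 0.261], [0.759, 0.242, 0.262]]
scene green [378.4 260.8] 23 [0.6349 0.1397 0.08  ]
scene green [417.6 278.7] 140 [0.6486 0.2158 0.08  ]
scene panel 819 [[0.514, 0.118, 0.061], [0.524, 0.222, 0.071], [0.53, 0.323, 0.074]]
panel dx/dy [-0.03613458  0.53135322]
```

View pics/crop2.png

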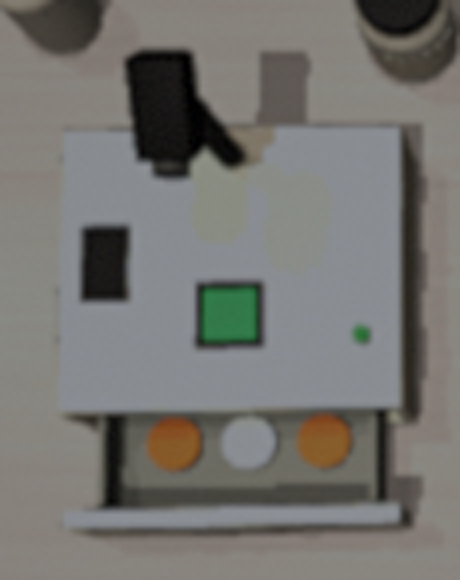

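```bash
cat >> h.py <<'E'
def rot(yaw): return Rn.from_euler('xyz',[np.pi,0,yaw])
def delta(p0,y0,p1,y1):
    R=rot(y0); d=R.inv().apply(np.array(p1)-np.array(p0))*1000; w=(R.inv()*rot(y1)).as_rotvec()
    print(d.round(1),w.round(4),'n',np.linalg.norm(d)/41.7,np.degrees(np.linalg.norm(w))/7.16)
E
python3 - <<'E'
from h import *
delta((.14,.532,.206),2.885,(.465,.217,.035),3.18)
E
```

```text
[-394.3 -222.2  171. ] [ 0.     0.    -0.295] n 11.602626269274108 2.3606501335697363
```

>>> carry_out --deltas "-33 -18 8 0 0 -0.04 1; -66 -37 20 0 0 -0.08 1; -99 -55 32 0 0 -0.12 1; -132 -74 45 0 0 -0.16 1; -165 -92 60 0 0 -0.2 1; -198 -111 75 0 0 -0.24 1; -231 -130 90 0 0 -0.27 1; -264 -149 105 0 0 -0.295 1"

```text
time: 1.67
tool_pos: [0.3583, 0.3194, 0.1002]
ee_rot: [3.141, 0.001, -3.102]
wrist_force: [0.9, 0.8, -0.2]
width: 0.0444
```

Run:
```python
from h import *
from h import *
p=np.array([.14,.532,.206])+rot(2.885).apply([-.264,-.149,.105]);print(p)
o=robot.get_obs();print(o['tool_pos'],o['ee_rot'],o['width'],o['wrist_force'])
delta(p,3.18,(.468,.217,.035),3.18)
```

```text
[0.35754258 0.32087864 0.101     ]
[0.35827025 0.31942572 0.10015236] [ 3.14089286e+00  9.07437523e-04 -3.10178103e+00] 0.044373176181923234 [ 0.85007679  0.76649963 -0.1530741 ]
[-106.4 -108.    66. ] [0. 0. 0.] n 3.965734838549998 0.0
```

>>> carry_out --deltas "-22 -27 14 0 0 0 1; -44 -54 28 0 0 0 1; -66 -81 42 0 0 0 1; -88 -108 55 0 0 0 1; -106 -108 66 0 0 0 1; -106 -108 66 0 0 0 1; -106 -108 66 0 0 0 1; -106 -108 66 0 0 0 1"

```text
time: 2.33
tool_pos: [0.4668, 0.2174, 0.0349]
ee_rot: [3.141, -0.0, -3.103]
wrist_force: [-0.6, -0.1, 0.6]
width: 0.0005
```

Run:
```python
from h import *
o=robot.get_obs();print(o['tool_pos'],o['ee_rot'],o['width'],o['wrist_force'])
s=snap('scene','s2.png')
s=snap('wrist','w2.png')
```

```text
[0.46682969 0.21740905 0.0348893 ] [ 3.14117083e+00 -2.19817935e-04 -3.10292836e+00] 0.00045222954341627445 [-0.63754363 -0.10649066  0.56210936]
```

View pics/w2.png

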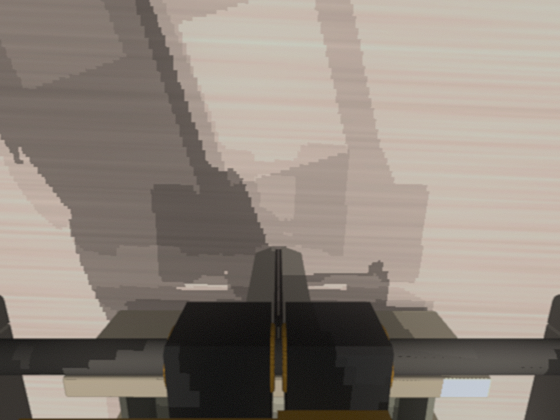

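View pics/s2.png

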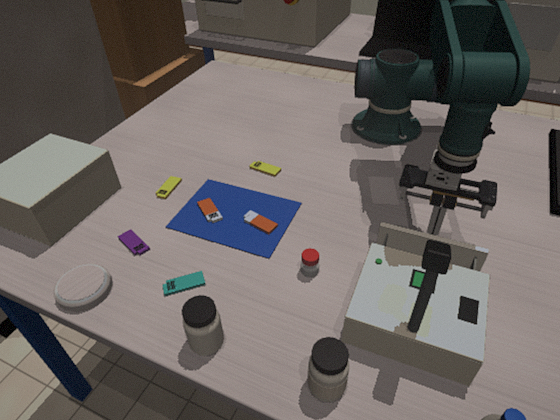

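>>> carry_out --deltas "-15 0 0 0 0 0 1; -30 0 0 0 0 0 1; -40 0 0 0 0 0 1; -50 0 0 0 0 0 1; -60 0 0 0 0 0 1; -70 0 0 0 0 0 1; -79 0 0 0 0 0 1; -84 0 0 0 0 0 1"

```text
time: 3.1
tool_pos: [0.5509, 0.2203, 0.0346]
ee_rot: [3.141, -0.003, -3.103]
wrist_force: [-13.0, -0.7, 9.8]
width: 0.0006
```

>>> carry_out --deltas "-2 0 0 0 0 0 1; -4 0 0 0 0 0 1; -6 0 0 0 0 0 1; -8 0 0 0 0 0 1; -10 0 0 0 0 0 1; -12 0 0 0 0 0 1; -13 0 0 0 0 0 1; -13 0 0 0 0 0 1"

```text
time: 3.77
tool_pos: [0.5636, 0.2207, 0.0345]
ee_rot: [3.141, -0.002, -3.103]
wrist_force: [-4.7, 1.0, 3.5]
width: 0.0006
```

```bash
cat > d.py <<'E'
from h import *
o=robot.get_obs();print(o['tool_pos'],o['ee_rot'],o['wrist_force'])
for n in('top','scene'):
    s=snap(n,'d_%s_%d.png'%(n,o['time']*100))
    for t in('checker','drawer_front'): print(n,t,[(round(d['p'],2),c2w(s,d['at']).round(4)) for d in robot.place_of(s,t)[:2]])
a=cv2.imread('pics/d_scene_%d.png'%(o['time']*100))[200:360,320:520]
b=cv2.imread('pics/d_top_%d.png'%(o['time']*100))[100:260,80:280]
cv2.imwrite('pics/dc_%d.png'%(o['time']*100),cv2.resize(np.hstack([a,b]),None,fx=2,fy=2,interpolation=cv2.INTER_CUBIC)); print('pics/dc_%d.png'%(o['time']*100))
E
python3 d.py
```

```text
[0.56362829 0.22072153 0.03447493] [ 3.14143496e+00 -1.95117154e-03 -3.10340587e+00] [-4.69220971  1.04945733  3.5352285 ]
top checker []
top drawer_front []
scene checker [(0.83, array([ 0.5757,  0.2194, -0.0028]))]
scene drawer_front [(0.45, array([0.5714, 0.2196, 0.0387]))]
pics/dc_376.png
```

>>> carry_out --deltas "-1 0 0 0 0 0 1; -1 0 0 0 0 0 1; -2 0 0 0 0 0 1; -2 0 0 0 0 0 1; -3 0 0 0 0 0 1; -3 0 0 0 0 0 1; -3 0 0 0 0 0 1; -3 0 0 0 0 0 1"

```text
time: 4.73
tool_pos: [0.5635, 0.2207, 0.0345]
ee_rot: [-3.141, -0.008, -3.103]
wrist_force: [-13.8, -0.0, 8.0]
width: 0.0004
```

```bash
python3 d.py
```

```text
[0.56350904 0.2207061  0.03450849] [-3.14109127 -0.00831957 -3.10288723] [-13.82563331  -0.02468307   8.03092243]
top checker []
top drawer_front []
scene checker [(0.67, array([ 0.5744,  0.2201, -0.0031]))]
scene drawer_front [(0.54, array([0.5728, 0.2235, 0.0399])), (0.28, array([0.6461, 0.0038, 0.0008]))]
pics/dc_473.png
```

Position stopped advancing while the force climbed to 13.8 N, which is more than the catch can give, so the drawer is at the hard stop. I'll back away and verify.

>>> carry_out --deltas "25 0 0 0 0 0 1; 55 0 -5 0 0 0 0.8; 75 10 -35 0 0 0.12 0.6; 85 30 -70 0 0 0.24 0.4; 90 55 -105 0 0 0.36 0.2; 90 85 -135 0 0 0.48 0; 90 115 -155 0 0 0.6 0; 90 150 -165 0 0 0.72 0"

```text
time: 5.7
tool_pos: [0.4741, 0.3689, 0.2048]
ee_rot: [3.132, 0.005, 2.452]
wrist_force: [1.3, 0.4, -0.0]
width: 0.0438
```

Run:
```python
from h import *
p0=np.array((.468,.217,.035))+rot(3.18).apply([-.100,0,0]); p=p0+rot(3.18).apply([.09,.15,-.165]); print(p)
o=robot.get_obs();print(o['tool_pos'],o['ee_rot'],o['wrist_force'])
delta(p,3.18-.72,(.565,-.299,.2),.93)
```

```text
[0.47223294 0.36727336 0.2       ]
[0.47413637 0.36886475 0.20480651] [3.13208199 0.00473262 2.45209161] [ 1.30579496  0.44744202 -0.01063918]
[-491.8 -459.    -0. ] [ 0.   -0.    1.53] n 16.13190563363595 12.24337187919217
```

>>> carry_out --deltas "-29 -27 0 0 0 0.1 0; -58 -54 0 0 0 0.2 0; -87 -81 0 0 0 0.3 0; -116 -108 0 0 0 0.4 0; -145 -135 0 0 0 0.5 0; -174 -162 0 0 0 0.6 0; -203 -189 0 0 0 0.7 0; -232 -216 0 0 0 0.8 0"

```text
time: 6.37
tool_pos: [0.5166, 0.0507, 0.1996]
ee_rot: [3.139, 0.001, 1.654]
wrist_force: [0.4, 1.0, -0.3]
width: 0.0935
```

Run:
```python
from h import *
o=robot.get_obs();print(o['tool_pos'],o['ee_rot'],o['wrist_force'])
p=np.array([.4722,.3673,.2])+rot(2.46).apply([-.232,-.216,0]);print(p)
delta(p,1.66,(.565,-.299,.2),.93)
```

```text
[0.51659967 0.0507237  0.19961333] [3.13873514e+00 1.39375186e-03 1.65442453e+00] [ 0.39494441  0.99893979 -0.2629688 ]
[0.51627769 0.05339371 0.2       ]
[-355.3   17.1   -0. ] [ 0.   -0.    0.73] n 8.53107831709848 5.8416088051047605
```

>>> carry_out --deltas "-40 2 0 0 0 0.09 0; -80 4 0 0 0 0.18 0; -120 6 0 0 0 0.27 0; -160 8 0 0 0 0.36 0; -200 10 0 0 0 0.45 0; -240 12 0 0 0 0.54 0; -280 14 0 0 0 0.63 0; -320 16 0 0 0 0.73 0"

```text
time: 7.03
tool_pos: [0.5604, -0.2673, 0.1994]
ee_rot: [3.139, 0.001, 0.924]
wrist_force: [0.8, 0.2, -0.4]
width: 0.0939
```

```bash
python3 d.py
python3 - <<'E'
from h import *
o=robot.get_obs();print(o['tool_pos'],o['ee_rot'],o['wrist_force'])
p=np.array([.5163,.0534,.2])+rot(1.66).apply([-.320,.016,0]);print(p)
s=snap('wrist','w3.png')
for t in('plate','plate_label','spare'): print(t,[(round(d['p'],2),c2w(s,d['at']).round(4)) for d in robot.place_of(s,t)[:2]])
E
```

```text
[ 0.56040239 -0.26734713  0.19937945] [3.13892625e+00 6.81121034e-04 9.24251770e-01] [ 0.82855221  0.16356338 -0.37913239]
top checker [(0.81, array([ 0.5764,  0.2182, -0.0045]))]
top drawer_front [(0.87, array([0.5747, 0.2183, 0.0416]))]
scene checker [(0.76, array([ 0.5724,  0.22  , -0.0014])), (0.38, array([ 0.5914, -0.2635,  0.0126]))]
scene drawer_front [(0.71, array([0.5714, 0.222 , 0.0388])), (0.61, array([ 0.5609, -0.1563,  0.0072]))]
pics/dc_703.png
[ 0.56015767 -0.26358701  0.19940995] [ 3.14111275e+00 -2.16853077e-04  9.30875313e-01] [0.80305363 0.02181345 0.40320324]
[ 0.56074372 -0.26390231  0.2       ]
plate [(0.93, array([ 0.5336, -0.4438,  0.0012])), (0.91, array([ 0.7835, -0.2197,  0.0048]))]
plate_label [(0.76, array([ 0.7435, -0.3704,  0.0078])), (0.67, array([ 0.8001, -0.2396,  0.008 ]))]
spare [(0.92, array([ 0.5594, -0.1594,  0.0055]))]
```

View pics/w3.png

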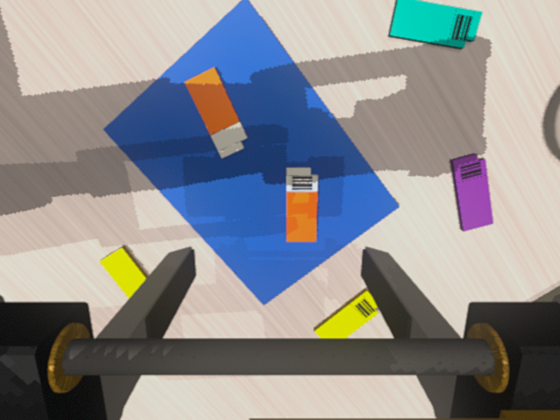

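```bash
ls pics; cp $(ls -t pics/dc_*|head -1) pics/last.png
```

```text
crop1.png
crop2.png
d_scene_376.png
d_scene_473.png
d_scene_703.png
d_top_376.png
d_top_473.png
d_top_703.png
dc_376.png
dc_473.png
dc_703.png
s2.png
scene1.png
top1.png
w2.png
w3.png
```

View pics/last.png

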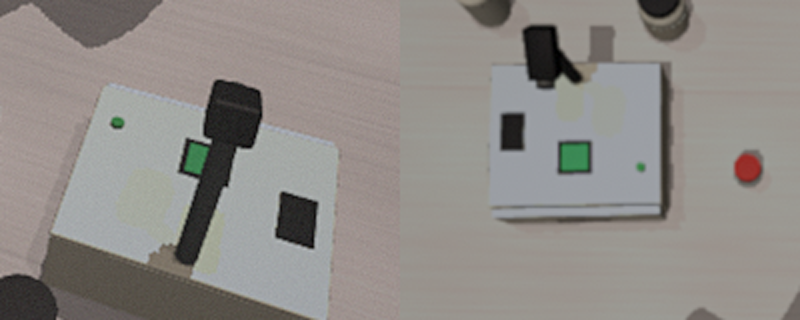

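The drawer is shut and flush in both views. The wrist view shows the barred plate at (301,205), frosted end up with its notch at top right, and the spare at (215,112). I'll measure the plate exactly here.

```bash
cat > m.py <<'E'
from h import *
s=robot.snapshot('wrist'); im=s['pixels']; hsv=cv2.cvtColor(im,cv2.COLOR_RGB2HSV)
m=cv2.inRange(hsv,(3,110,60),(18,255,255)); nl,lab,st,ce=cv2.connectedComponentsWithStats(m)
for i in range(1,nl):
    if st[i,4]>300:
        v,u=np.where(lab==i); P=np.array([px(s,a,b,.012)[:2] for a,b in zip(u,v)])*1000
        r=cv2.minAreaRect(P.astype(np.float32)); print(ce[i].round(),st[i,4],np.round(r[0],1),np.round(r[1],1),round(r[2],2),px(s,*ce[i]).round(4))
o=robot.get_obs();print(o['tool_pos'],o['ee_rot'],o['wrist_force'])
E
python3 m.py
```

```text
[212. 101.] 1934 [ 562.8 -147.1] [57.1 33.8] 77.31 [ 0.563  -0.1461  0.0111]
[302. 217.] 1471 [ 564.5 -301. ] [55.9 33.2] 53.5 [ 0.5646 -0.3007  0.0104]
[ 0.56016145 -0.26290376  0.19997462] [ 3.14065493e+00 -1.20093651e-04  9.31694162e-01] [ 0.04590456 -0.8953569  -0.27498805]
```

Run:
```python
from h import *
delta((.5602,-.2629,.2),.9317,(.5663,-.2986,.0055),.934)
```

```text
[-25.   26.2 194.5] [ 0.      0.     -0.0023] n 4.744442350858291 0.018405068838003205
```

>>> carry_out --deltas "-13 13 30 0 0 0 0; -25 26 62 0 0 0 0; -25 26 95 0 0 0 0; -25 26 125 0 0 0 0; -25 26 150 0 0 0 0.2; -25 26 160 0 0 0 0.3; -25 26 160 0 0 0 0.3; -25 26 160 0 0 0 0.3"

```text
time: 8.25
tool_pos: [0.5662, -0.2993, 0.0402]
ee_rot: [3.141, -0.0, 0.931]
wrist_force: [0.3, 0.0, 1.4]
width: 0.0706
```

```bash
python3 m.py; python3 -c "
from h import *
snap('wrist','w4.png');print(robot.get_obs()['width'])"
```

```text
[107.  44.] 4407 [ 563.1 -147.2] [56.3 34.7] 77.29 [ 0.5601 -0.1481  0.0116]
[278. 244.] 4306 [ 564.7 -300.2] [57.2 33.4] 53.52 [ 0.5655 -0.2993  0.0122]
[ 0.56705784 -0.29997154  0.04164433] [ 3.13817134e+00 -2.97866239e-04  9.30380984e-01] [ 0.32769131 -0.0441524  -0.00168385]
0.06641645907692106
```

View pics/w4.png

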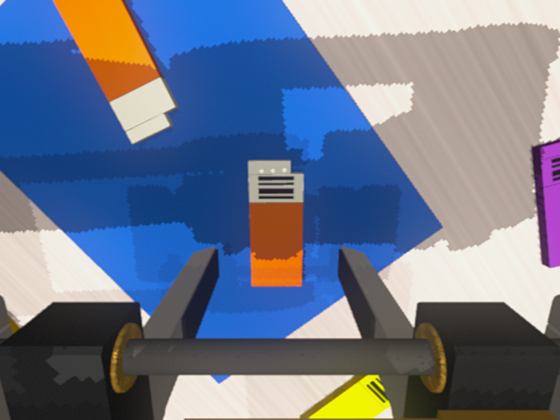

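Fingers straddle the barred plate centrally, and the plate measures the same again. I'll descend and grip.

>>> carry_out --deltas "0 0 15 0 0 0 0.3; 0 0 28 0 0 0 0.3; 0 0 34.5 0 0 0 0.3; 0 0 34.5 0 0 0 0.3; 0 0 34.5 0 0 0 1; 0 0 34.5 0 0 0 1; 0 0 34.5 0 0 0 1; 0 0 34.5 0 0 0 1"

```text
time: 9.02
tool_pos: [0.5659, -0.2997, 0.0052]
ee_rot: [3.141, -0.0, 0.93]
wrist_force: [0.3, -0.3, -0.5]
width: 0.0425
```

>>> carry_out --deltas "0 0 0 0 0 0 1; 0 0 0 0 0 0 1; 0 0 0 0 0 0 1; 0 0 -5 0 0 0 1; 0 0 -15 0 0 0 1; 0 0 -30 0 0 0 1; 0 0 -50 0 0 0 1; 0 0 -50 0 0 0 1"

```text
time: 9.68
tool_pos: [0.5685, -0.3013, 0.0606]
ee_rot: [3.132, -0.001, 0.93]
wrist_force: [0.6, 0.1, 0.8]
width: 0.0337
```

```bash
python3 m.py; python3 -c "
from h import *
snap('wrist','w5.png');print(robot.get_obs()['width'])"
```

```text
[117.  46.] 3877 [ 563.1 -146.7] [57.3 34.5] 77.3 [ 0.562  -0.1464  0.0116]
[278. 265.] 5991 [ 552.6 -322.7] [76.1 45.4] 53.07 [ 0.5683 -0.3006  0.0677]
[ 0.56781616 -0.30084734  0.05868348] [ 3.13458280e+00 -5.91657038e-04  9.29836431e-01] [ 0.00376462 -0.38713844 -0.581856  ]
0.03341873202323278
```

View pics/w5.png

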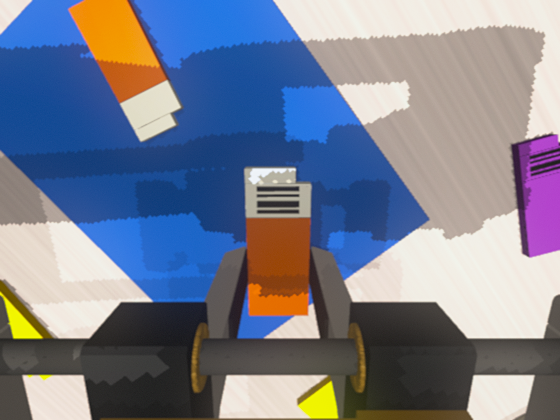

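Plate held: the opening is 33.5 mm, equal to its width, and the fingers are on the amber only. Next I'll lift and carry it.

Run:
```python
from h import *
print(robot.get_obs()['tool_pos'])
delta((.567,-.300,.0555),.930,(.600,.2235,.175),.039)
```

```text
[ 0.56667523 -0.30015394  0.05658881]
[ 439.4 -286.5 -119.5] [-0.    -0.     0.891] n 12.901177189758727 7.129963623764854
```

>>> carry_out --deltas "0 0 -15 0 0 0 1; 0 0 -35 0 0 0 1; 8 -5 -60 0 0 0.02 1; 24 -16 -85 0 0 0.06 1; 48 -31 -105 0 0 0.12 1; 76 -50 -120 0 0 0.18 1; 106 -69 -120 0 0 0.25 1; 136 -89 -120 0 0 0.32 1"

```text
time: 10.45
tool_pos: [0.5759, -0.1363, 0.1752]
ee_rot: [3.141, -0.001, 0.605]
wrist_force: [0.2, 0.3, -1.0]
width: 0.0335
```

Run:
```python
from h import *
o=robot.get_obs();print(o['tool_pos'],o['ee_rot'],o['width'])
p=np.array((.567,-.300,.0555))+rot(.93).apply([.136,-.089,-.12]);print(p)
delta(p,.61,(.600,.2235,.175),.039)
```

```text
[ 0.57591859 -0.13633418  0.17523084] [ 3.14084545e+00 -7.59339077e-04  6.05261256e-01] 0.03352661227660751
[ 0.57696125 -0.13777246  0.1755    ]
[ 225.8 -282.9    0.5] [ 0.    -0.     0.571] n 8.681215041320156 4.569258394129887
```

>>> carry_out --deltas "21 -26 0 0 0 0.06 1; 42 -53 0 0 0 0.12 1; 63 -79 0 0 0 0.18 1; 84 -105 0 0 0 0.24 1; 105 -131 0 0 0 0.3 1; 126 -158 0 0 0 0.37 1; 147 -184 0 0 0 0.43 1; 168 -210 0 0 0 0.5 1"

```text
time: 11.12
tool_pos: [0.5923, 0.1326, 0.1732]
ee_rot: [-3.142, 0.003, 0.107]
wrist_force: [-0.2, -0.4, 0.2]
width: 0.0336
```

>>> carry_out --deltas "15 -21 0 0 0 0.04 1; 29 -42 0 0 0 0.071 1; 38 -60 0 0 0 0.071 1; 43 -72 0 0 0 0.071 1; 43 -72 0 0 0 0.071 1; 43 -72 0 0 0 0.071 1; 43 -72 0 0 0 0.071 1; 43 -72 0 0 0 0.071 1"

```text
time: 11.78
tool_pos: [0.6279, 0.2059, 0.175]
ee_rot: [3.141, 0.0, 0.037]
wrist_force: [0.8, -0.1, -0.1]
width: 0.0337
```

Run:
```python
from h import *
for n in('wrist','top','scene'):
    s=snap(n,n+'6.png'); im=s['pixels']
    for t in('plate_label','plate','checker_square'): print(n,t,[(round(d['p'],2),c2w(s,d['at']).round(4)) for d in robot.place_of(s,t)[:2]])
o=robot.get_obs();print(o['time'],o['tool_pos'],o['ee_rot'],o['width'])
```

```text
wrist plate_label [(0.65, array([0.6687, 0.2086, 0.183 ])), (0.28, array([0.6512, 0.2244, 0.0818]))]
wrist plate [(0.76, array([0.6367, 0.2041, 0.1696]))]
wrist checker_square [(0.61, array([0.6487, 0.2213, 0.0862]))]
top plate_label [(0.91, array([ 0.3532, -0.2769,  0.0096])), (0.9, array([ 0.5664, -0.4398,  0.0072]))]
top plate [(0.92, array([ 0.3559, -0.2439,  0.0021])), (0.9, array([ 0.7823, -0.224 ,  0.0073]))]
top checker_square [(0.68, array([0.6514, 0.2251, 0.0841]))]
scene plate_label [(0.81, array([ 0.8034, -0.2391,  0.0039])), (0.81, array([ 0.3539, -0.2721,  0.0071]))]
scene plate [(0.92, array([ 7.859e-01, -2.157e-01,  2.000e-04])), (0.79, array([ 0.5304, -0.4424, -0.0036]))]
scene checker_square [(0.93, array([0.6473, 0.2256, 0.0799]))]
12.3833 [0.62806426 0.20727681 0.17497096] [-3.14153056e+00  3.71560776e-05  3.88042662e-02] 0.03353272853047516
```

View pics/wrist6.png

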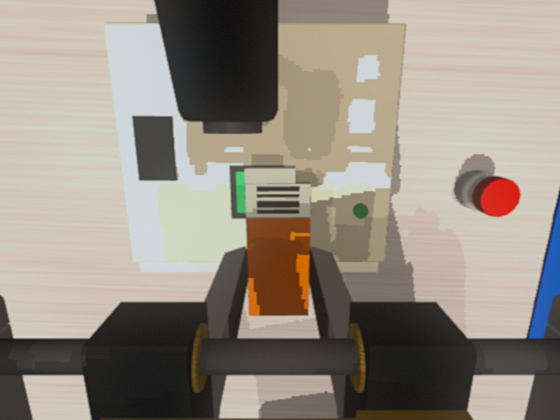

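View pics/scene6.png

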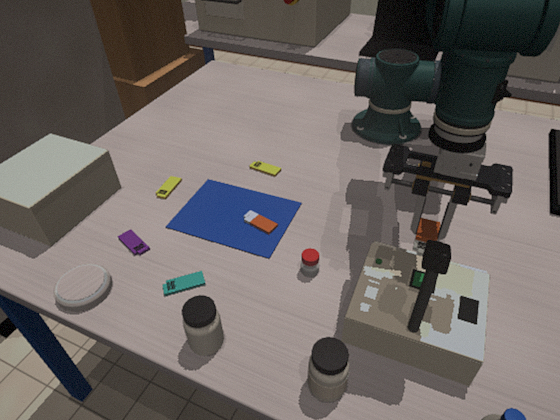

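Held level-looking in the wrist view, with the frosted end at (277,190) pointing up the image towards the camera. I'll measure the plate plane, axis and label from wrist depth.

```bash
cat > n.py <<'E'
from h import *
s=robot.snapshot('wrist'); K=np.array(s['camera_matrix']); R=cv2.Rodrigues(np.array(s['rvec'],float))[0]
o=robot.get_obs(); t=o['tool_pos']; Rt=Rn.from_euler('xyz',o['ee_rot'])
vv,uu=np.mgrid[:420,:560]; Z=s['range_z']; C=np.stack([(uu-K[0,2])/K[0,0]*Z,(vv-K[1,2])/K[1,1]*Z,Z],-1)
W=(C-np.array(s['tvec']).ravel())@R; T=Rt.inv().apply((W-t).reshape(-1,3)).reshape(W.shape)*1000
# plate pixels: tool coords x -45..60, |y|<20, z within -12..+2
m=(Z>0)&(T[...,0]>-60)&(T[...,0]<70)&(abs(T[...,1])<22)&(T[...,2]>-12)&(T[...,2]<2)
f=m&(T[...,0]>12)   # ahead of fingers
p=T[f]; A=np.linalg.lstsq(np.c_[p[:,:2],np.ones(len(p))],p[:,2],rcond=None)[0]
print('plane z=ax+by+c (tool,mm)',A.round(4),len(p),'range',np.percentile(p,[.5,99.5],axis=0).round(1).tolist())
# amber/frosted boundary and long edges
hsv=cv2.cvtColor(s['pixels'],cv2.COLOR_RGB2HSV); am=m&(cv2.inRange(hsv,(3,110,40),(18,255,255))>0)
print('amber x max',np.percentile(T[am][:,0],[1,99]).round(1))
xs=np.arange(14,42,2.5); L=[];
for x in xs:
    y=p[abs(p[:,0]-x)<1.5][:,1]; L.append((y.min(),y.max()))
L=np.array(L); print('edges',L.round(1).tolist(),'slope',np.polyfit(xs,L.mean(1),1).round(4))
g=cv2.inRange(hsv,(45,90,40),(80,255,255))
print(o['time'],t,o['ee_rot'],o['width'])
E
python3 n.py
```

```text
plane z=ax+by+c (tool,mm) [ 1.4300e-02  5.1000e-03 -7.3058e+00] 4917 range [[12.2, -17.1, -8.5], [53.5, 16.5, 0.1]]
amber x max [-29.5  26.9]
edges [[-17.1, 16.7], [-17.1, 16.6], [-17.0, 16.6], [-17.0, 16.6], [-16.9, 16.5], [-17.4, 16.4], [-17.3, 16.3], [-17.3, 16.3], [-17.2, 16.3], [-17.2, 16.2], [-17.1, 16.7], [-17.0, 16.6]] slope [-0.0053 -0.1711]
12.4333 [0.62810685 0.20729485 0.17497213] [-3.14153970e+00 -5.44923216e-05  3.88166622e-02] 0.033394148682696
```

>>> carry_out --deltas "-5 -4 0 0 0 0 1; -12 -10 5 0 0 0 1; -19 -17 17 0 0 0 1; -19 -17 32 0 0 0 1; -19 -17 46 0 0 0 1; -19 -17 56 0 0 0 1; -19 -17 61 0 0 0 1; -19 -17 61 0 0 0 1"

```text
time: 13.1
tool_pos: [0.6072, 0.2236, 0.1121]
ee_rot: [3.141, 0.003, 0.039]
wrist_force: [0.4, 0.2, 0.6]
width: 0.0339
```

>>> carry_out --deltas "0 0 0 0 0 0 1; 0 0 0 0 0 0 1; 0 0 0 0 0 0 1; 0 0 0 0 0 0 1; 0 0 0 0 0 0 1; 0 0 0 0 0 0 1; 0 0 0 0 0 0 1; 0 0 0 0 0 0 1"

```text
time: 13.77
tool_pos: [0.6085, 0.2235, 0.1141]
ee_rot: [-3.141, -0.0, 0.039]
wrist_force: [0.3, -0.4, -0.1]
width: 0.0334
```

```bash
python3 n.py
python3 - <<'E'
from h import *
for n in('wrist','top','scene'):
    s=snap(n,n+'7.png')
    for t in('plate_label','plate','checker_square','spare','vial','drawer_front'): print(n,t,[(round(d['p'],2),c2w(s,d['at']).round(4)) for d in robot.place_of(s,t)[:1]])
    if n=='wrist':
        hsv=cv2.cvtColor(s['pixels'],cv2.COLOR_RGB2HSV); g=cv2.inRange(hsv,(45,90,30),(80,255,255)); v,u=np.where(g>0)
        print(len(u),px(s,u.min(),v.mean(),.08),px(s,u.max(),v.mean(),.08)) if len(u) else 0
E
```

```text
plane z=ax+by+c (tool,mm) [ 1.4100e-02  4.8000e-03 -7.3628e+00] 4907 range [[12.2, -17.1, -8.6], [53.5, 16.5, -0.2]]
amber x max [-29.5  27. ]
edges [[-17.2, 16.7], [-17.1, 16.7], [-17.0, 16.6], [-17.0, 16.5], [-16.9, 16.5], [-16.8, 16.4], [-17.3, 16.3], [-17.2, 16.3], [-17.2, 16.2], [-17.1, 16.2], [-17.1, 16.6], [-16.9, 16.6]] slope [-0.0054 -0.154 ]
13.8167 [0.60848821 0.22351014 0.11399445] [-3.14151678e+00 -8.05334347e-05  3.87882056e-02] 0.03346800678823756
wrist plate_label [(0.87, array([0.6499, 0.2243, 0.1205]))]
wrist plate [(0.62, array([0.6151, 0.2194, 0.1099]))]
wrist checker_square []
wrist spare []
wrist vial [(0.66, array([0.6421, 0.0047, 0.0017]))]
wrist drawer_front []
1004 [0.65119201 0.24074343 0.08      ] [0.65521204 0.13401649 0.08      ]
top plate_label [(0.98, array([ 0.3534, -0.2774,  0.0116]))]
top plate [(0.86, array([ 0.783 , -0.2228,  0.0095]))]
top checker_square [(0.65, array([0.6517, 0.2244, 0.0846]))]
top spare [(0.68, array([ 0.5622, -0.1561,  0.0015]))]
top vial [(0.47, array([0.6451, 0.0048, 0.0014]))]
top drawer_front [(0.57, array([0.5772, 0.2189, 0.0418]))]
scene plate_label [(0.9, array([ 0.805 , -0.2384,  0.0028]))]
scene plate [(0.97, array([ 0.7313, -0.389 , -0.0036]))]
scene checker_square [(0.65, array([0.6428, 0.2218, 0.0813]))]
scene spare [(0.65, array([ 0.5618, -0.1601,  0.0074]))]
scene vial [(0.77, array([ 0.6462,  0.0059, -0.0021]))]
scene drawer_front [(0.67, array([0.5733, 0.2219, 0.0403]))]
```

View pics/wrist7.png

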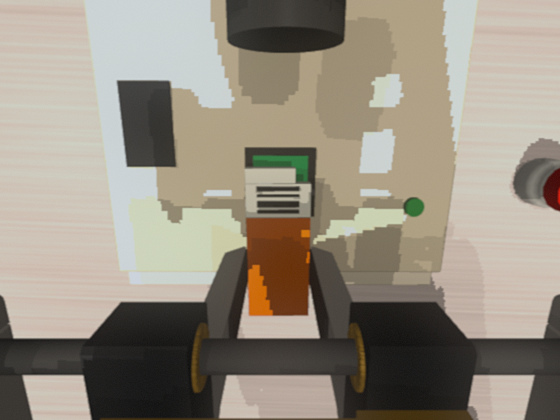

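View pics/scene7.png

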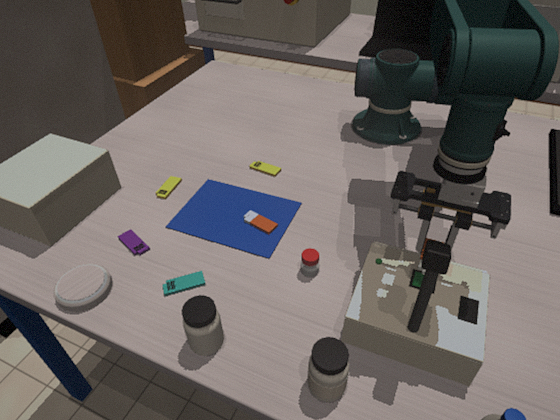

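View pics/top7.png

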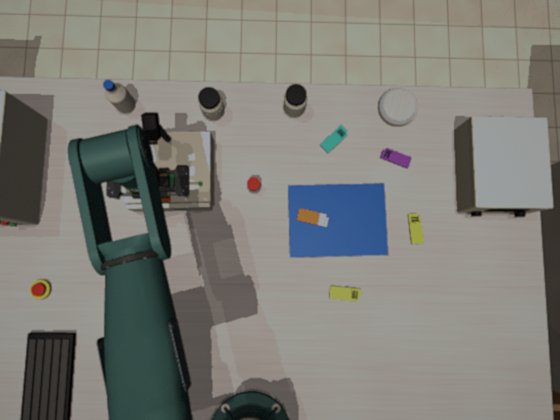

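Run:
```python
from h import *
s=snap('wrist','w8.png')
for q in((245,148),(315,148),(253,156),(308,155),(315,216)): print(q,px(s,*q,.08).round(4))
print('label px of target',proj(s,[.6485,.225,.12]), 'square ',proj(s,[.6485,.225,.08]))
```

```text
(245, 148) [0.6678 0.246  0.08  ]
(315, 148) [0.6695 0.203  0.08  ]
(253, 156) [0.6632 0.241  0.08  ]
(308, 155) [0.6651 0.207  0.08  ]
(315, 216) [0.6261 0.2001 0.08  ]
label px of target [[278.05751388 193.51462871]] square  [[277.92918517 180.42515414]]
```

```bash
python3 -c "
from h import *
print(robot.close_job())"
```

```text
the job is handed in; nothing more can be done
None
```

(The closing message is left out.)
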